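# Lock the carving panel in its jig

### The arm

A 6-joint arm with a two-finger parallel gripper is mounted at the origin on the work surface. World frame = base frame: x ahead of the robot, y to its left, z up, the work surface at z = 0. Lengths are in m, angles in rad, forces in N, time in s.
With the tool pointing down it reaches from about 0.35 to 0.775 m from the base axis. Payload 7.3 kg.
Tool frame: the origin (TCP) lies on the centre line of the jaws, within the pads' length; the fingertips stand tip_reach ahead of it and the grasp point (between the pads) lies 6 mm ahead of it (tip_reach is the distance from the TCP to the fingertips, in m); x points along the fingers, y is the direction in which the jaws open and shut, and the axes are right-handed (so a half turn about x gives the same grasp; the last joint's range is limited). The gripper opens to 92 mm and grips with 3 to 60 N. Pads are 19 mm wide; open, the fingers measure 130 mm over their backs; the gripper's body (75 mm by 190 mm) begins 47 mm behind the grasp point.
Start: joints at [-1.349, 0.342, 1.524, -0, 1.275, -0.146], TCP at [0.189, -0.49, 0.252] pointing down, gripper open.
Joint ranges: [-2.53, 2.53], [-0.77, 2.02], [0.04, 2.7], [-1, 4.14], [0.28, 2.66], [-3.11, 3.11]. Speed limits (rad/s): [2.57, 2.57, 3.14, 3.14, 3.14, 3.14].

### API

Orientations are given as [roll, pitch, yaw] about the fixed x, y, z axes, in that order (R = Rz(yaw) Ry(pitch) Rx(roll)).
In Python, from cell import observe, read_camera, get_calibration, hand_in, tip_reach gives the robot as it stands. The module is installed in compiled form; this text tells all that it offers.
- The arm moves only by the shell command python3 -m crank 'ROWS' [FORCE]. ROWS is JSON, a list of rows, each an object of numbers: "fingers": the opening, from -1 (shut) to 1 (fully open); "tx", "ty", "tz": the shift along the tool's x, y, z in units of 40 mm (1.0 is 40 mm); "roll": the turn about the tool's x in units of 10 degrees (1.0 is 10 degrees). In form: [{"fingers": .., "tx": .., "ty": .., "tz": .., "roll": ..}, ...]. A call has exactly 8 rows; each row is the pose to reach, as a shift and turn from the pose commanded when the call began, along the tool's axes at that moment; what a row does not reach only later rows make up. A row lasts 1/8 s, in which the tool goes at most 62.5 mm and 10.7 degrees, less where a joint would pass 70% of its speed; a pose out of reach is approached as far as the arm can. A call with a gripper value outside its range is refused whole. The fingers move at their own pace and stop on an object; FORCE is the grip in N (left out, the last holds). Time passes only in rows, so rows that repeat a pose let the fingers close, or fill a call up. It gives the time, the measured TCP pose, the force and the opening at its end, in the units of the state.
- observe(): the state, without advancing time (a new reading comes with each control period).
- read_camera(name): name is "scene" or "side" or "wrist"; returns (picture, depth): 420x560x3 uint8, red, green, blue; 420x560 float32, m along the optical axis (not along the pixel's ray), 0 where there is no reading.
- get_calibration(name): a dict with "vertical_fov" (degrees; the focal length in pixels is half the picture's height over the tangent of half this angle, whatever the lens; pixels are square), "cx", "cy" (the principal point, pixels), "pose" (4x4, takes a point from camera to world coordinates); the wrist camera has in their place "T_tool_cam" (4x4, takes a point from camera to tool coordinates, whose origin is the TCP and whose axes are the tool frame's). Camera axes: x right, y down, z forward; pixel columns grow to the right and rows downward; lengths in m; the calibration is good to about 2 mm. A picture is of the moment at which its call begins: read the wrist's pose just before it. get_calibration takes no time and is no camera call.
- hand_in(): hands the job in, once; it reports no verdict.
The state is a dict: "time": time; "qpos": joint angles; "qvel": joint speeds; "joint_efforts": joint torques, N m; "tool_pos": TCP position; "tool_rot": TCP orientation; "contact_force": force on the tool from outside, world axes, zero at the start; "torque": the same for the moment, N m; "opening": finger opening in m.
Only numpy, scipy, OpenCV 4.12 (cv2) and the standard library are available. Lean on these libraries where they do the work, as an engineer would, in place of code of your own. Each camera call takes 0.05 s, during which the arm holds its last target. There are 200 camera calls.

### The job

Lock the carving panel into its jig: with one fingertip press the spring catch's plate down and keep it down while the other fingertip pushes the thumb tab, sliding the bolt fully home over the panel's edge. Then let go so that the catch springs back up and locks the bolt. Only press and push: do not pinch, lift or move the panel or any of the tools and other things lying about.

Things in the scene. Friction and masses are not known exactly. Their poses are not given: they have to be found in the camera images.
- jig: Carving jig fixed on the table: dark wooden bed 390 x 210 x 8 (x -125 to 265, y +-105), wooden fences round a panel at its far end, steel bolt lock at its near end. Origin at table height under the lock. +x: from the lock to the panel, the way the bolt slides to lock; +y left, z up. The bolt lies along x at y -50 to -10, the catch's press plate beside it at y 14 to 48.
- bolt_tab: Upright steel thumb tab across the bolt, 6 thick (x), 32 wide (y), 34 to 74 above the table. Origin: middle of its rear face (looks to the jig's -x; push it to +x), 54 up; axes as jig. At jig x -45, y -30 with the bolt at 0. Behind it is only the flat bolt bar, top 34 up: a fingertip above that fits behind the tab.
- catch_pad: Steel press plate of the spring catch, 100 long (x), 34 wide (y), 4 thick, beside the bolt on its left. Origin: middle of its top, at jig x -45, y 31; top 54 above the table when up, 40 fully down. Polished, sinks level. Its middle is 61 to the left of the tab's middle. Nothing stands over it: a fingertip can slide along it while pressing.
- bolt (a joint): Bolt travel along jig +x, m: 0 drawn back (starts 0 to 0.002), 0.042 home at its end stop, nose 19 mm over the panel's edge. Friction about 1.5 N. Lugs on its side meet the catch's tooth: with the catch up it is blocked at 0.003, and at 0.016 and 0.029 if let go on the way. Beyond 0.039 the catch can spring up behind the last lug and lock it.
- catch (a joint): How far the catch is pressed down, m: 0 = up (spring), 0.014 = fully down on its stop. Spring about 2.5 N at the top, 6 N fully down. The bolt slides freely only while this is above about 0.0075; between there and the stop is best, since pressing hard on the stop adds drag.
- panel: Loose wooden panel being carved, 176 x 176 x 16 thick, lying flat between the jig's fences (1 to 4 mm clearance; open towards the lock), about 156 mm along the jig's +x from its origin. Origin at the centre of its underside, 8 above the table.
- chisel_wide: Loose wide chisel lying beside the jig; origin on the table under the front end of its wooden handle (110 long, 28 thick), blade along its +x. Bystander.
- chisel_narrow: Loose narrow chisel lying beside the jig; origin on the table under the front end of its wooden handle (110 long, 28 thick), blade along its +x. Bystander.
- gouge: Loose gouge lying across the panel; origin on the panel's top under the front end of its handle (110 long, 28 thick), 90 to 115 mm beyond the panel's near edge. Bystander.
- mallet: Round wooden carver's mallet, 165 tall, 80 across, standing on the table; loose, origin at the centre of its underside. Bystander, more than 0.42 m to one side of the robot.
- tape_measure: Red tape measure, 70 x 35 x 62 tall; loose, origin at the centre of its underside. Bystander, more than 0.42 m to one side of the robot.
- wax_block: Block of wax, 75 x 50 x 26; loose, origin at the centre of its underside. Bystander, more than 0.42 m to one side of the robot.
- glue: White bottle, 130 tall, 54 across; loose, origin at the centre of its underside. Bystander, more than 0.42 m to one side of the robot.
- offcut: Loose wood offcut, 110 x 30 x 25 high, lying on the jig's bed to the right of the bolt, clear of it; origin at the centre of its underside, near jig y -85. Bystander.

How it is judged:
On the way, in this order (a step that is already met when the one before it is completed fails the run):
1. a fingertip presses the catch down while the bolt is still drawn back (value of joint catch above 0.0065 m and value of joint bolt below 0.008 m and contact force between the fingers and catch_pad above 0.5 N).
2. the bolt is past half-way, pushed by one fingertip while the other still holds the catch down (value of joint bolt between 0.02 and 0.0385 m and value of joint catch above 0.0065 m and contact force between the fingers and catch_pad above 0.5 N and contact force between the fingers and bolt_tab above 0.3 N).
At the end, for the whole second after the job is handed in: The bolt is home (more than 38.5 of its 42 mm travel) and at rest, the catch has sprung back up (pressed less than 2 mm), and the panel lies flat within 8 mm of where it began (value of joint bolt above 0.0385 m and value of joint catch below 0.002 m and velocity of joint bolt below 0.005 m/s and distance of panel from where it was at the start of the episode below 0.008 m and angle between panel's own z axis and vertical below 0.05 rad); the robot touches nothing.
It fails at once if the panel is lifted, tipped or shifted by more than 8 mm (distance of panel from where it was at the start of the episode above 0.008 m or angle between panel's own z axis and vertical above 0.1 rad).
It fails at once if a tool or other loose thing on the bench or panel is lifted, carried or moved more than 15 mm (distance of any of chisel_wide, chisel_narrow, gouge, mallet, tape_measure, wax_block, glue, offcut from where it was at the start of the episode above 0.015 m).
It also fails if it takes over 42 s, if anything falls off the work surface, if the arm or the gripper's body presses on something with over 40 N, if the wrist force passes 120 N, or if a joint passes its speed limit or range.

## Working session

There is one attempt and no reset: what is moved stays moved. The work goes in short steps, Python scripts to look and compute and a shell command to move; the robot and the scene stay as the last step left them, time stands still between calls to the robot, and variables do not carry over. Pictures are saved under pics/ and viewed, about 8 in all and at most 12, crops included, and the job is handed in when it is done.

```bash
mkdir -p pics
python3 - <<'E'
from cell import *
import cv2,numpy as np
print(observe(), tip_reach if not callable(tip_reach) else tip_reach())
for n in ("scene","side","wrist"):
    p,d=read_camera(n); np.savez(f"{n}0.npz",p=p,d=d); cv2.imwrite(f"pics/{n}0.png",p[:,:,::-1])
    print(n,get_calibration(n))
E
```

```text
{'time': 0.0, 'qpos': array([-1.34900183e+00,  3.42722877e-01,  1.52503291e+00,  7.78983930e-06,
        1.27538551e+00, -1.45992194e-01]), 'qvel': array([-0.00039743, -0.00035377,  0.00163162,  0.00068758,  0.00026807,
       -0.00036311]), 'joint_efforts': array([-2.10969010e-04, -4.31245708e+01, -2.44217259e+01,  7.17471843e-02,
        5.61016321e-02, -1.38924315e-04]), 'tool_pos': array([ 0.18870817, -0.48951353,  0.2510393 ]), 'tool_rot': array([-1.7215984 ,  1.56924766,  1.78777867]), 'contact_force': array([0.79807291, 0.5313507 , 0.35952005]), 'torque': array([-0.05876378, -0.02918404, -0.0122993 ]), 'opening': 0.09163166915747409} 0.025
scene {'vertical_fov': 54.71148849404611, 'cx': 282.4545410081115, 'cy': 207.55777565406407, 'pose': array([[ 0.64370609,  0.41436094, -0.6433875 ,  1.37066032],
       [ 0.76514646, -0.3637569 ,  0.53125494, -0.66633502],
       [-0.01390535, -0.83425771, -0.55119934,  0.74053846],
       [ 0.        ,  0.        ,  0.        ,  1.        ]])}
side {'vertical_fov': 44.491840062087924, 'cx': 277.02974343400416, 'cy': 206.40587876226687, 'pose': array([[ 0.94594365, -0.24142691,  0.21657253,  0.16180513],
       [-0.3239567 , -0.73540542,  0.59517303, -1.12836302],
       [ 0.01557783, -0.63316027, -0.77386395,  1.53501613],
       [ 0.        ,  0.        ,  0.        ,  1.        ]])}
wrist {'vertical_fov': 64.84276617181985, 'cx': 283.1583881888256, 'cy': 210.09987300082642, 'T_tool_cam': array([[-5.26710960e-05, -2.53511017e-01,  9.67332498e-01,
        -1.31788689e-01],
       [ 9.99999290e-01, -1.16510662e-03, -2.50892333e-04,
        -7.80344459e-04],
       [ 1.19064947e-03,  9.67331798e-01,  2.53510899e-01,
        -6.76971012e-02],
       [ 0.00000000e+00,  0.00000000e+00,  0.00000000e+00,
         1.00000000e+00]])}
```

View pics/scene0.png

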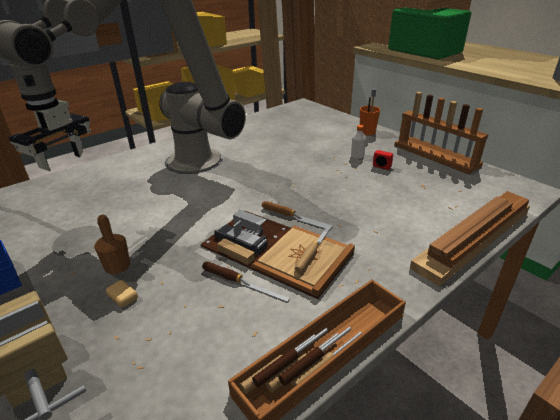

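View pics/side0.png

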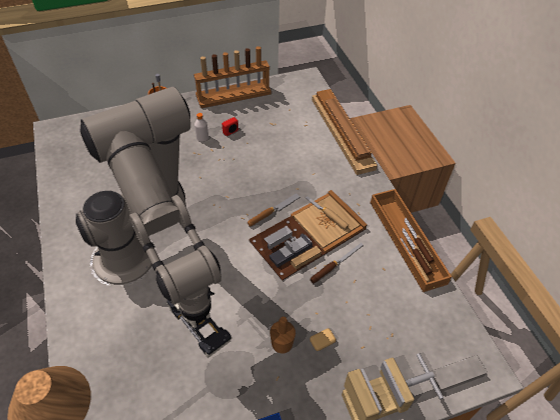

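The scene view shows the jig at about (280,245), with the lock at (243,232) and the panel at (305,258). In the side view the lock is at (285,245) and the panel at (330,222). Next I'll make a rectified top-down view.

```bash
cat > h.py <<'E'
import numpy as np, cv2
from cell import get_calibration
def cloud(n,d,pose=None):
    c=get_calibration(n); f=210/np.tan(np.radians(c["vertical_fov"]/2))
    v,u=np.mgrid[:420,:560]; P=np.stack([(u-c["cx"])/f*d,(v-c["cy"])/f*d,d],-1)
    T=c["pose"] if pose is None else pose@c["T_tool_cam"]
    return P@T[:3,:3].T+T[:3,3]
E
python3 - <<'E'
from h import *
from cell import *
for n in("scene","side"):
    z=np.load(n+"0.npz");X=cloud(n,z["d"]);p=z["p"]
    pts={"scene":[(243,232),(305,258),(205,245),(270,235)],"side":[(285,245),(330,222),(252,238),(278,275)]}[n]
    for u,v in pts: print(n,u,v,X[v,u].round(3))
    hsv=cv2.cvtColor(p,cv2.COLOR_RGB2HSV)
    # panel top: height 24mm light wood, near expected
    m=(abs(X[...,2]-.024)<.006)&(hsv[...,1]>70)&(hsv[...,2]>110)&(np.linalg.norm(X[...,:2]-X[pts[1][1],pts[1][0],:2],axis=-1)<.16)
    m=cv2.morphologyEx(m.astype(np.uint8),cv2.MORPH_OPEN,np.ones((3,3)))>0
    r=cv2.minAreaRect((X[m][:,:2]*1000).astype(np.float32));print(m.sum(),r)
    # bed
    s=np.linalg.norm(X[...,:2]-X[pts[0][1],pts[0][0],:2],axis=-1)<.1
    k=s&(X[...,2]>.045)&(X[...,2]<.08); print("high",k.sum(),X[k].mean(0))
    c=p[190:300,190:370] if n=="scene" else p[185:295,235:415]
    cv2.imwrite(f"pics/{n}c.png",cv2.resize(c[:,:,::-1],None,fx=4.4,fy=4.4,interpolation=cv2.INTER_CUBIC))
E
```

```text
scene 243 232 [ 0.57  -0.155  0.035]
scene 305 258 [ 0.785 -0.11   0.05 ]
scene 205 245 [ 0.517 -0.254  0.007]
scene 270 235 [ 0.605 -0.084  0.008]
2556 ((745.9979858398438, -82.54303741455078), (181.65835571289062, 211.0927734375), 17.0401554107666)
high 370 [ 0.54880927 -0.12561388  0.05466746]
side 285 245 [ 0.556 -0.138  0.015]
side 330 222 [ 0.747 -0.1    0.026]
side 252 238 [ 0.453 -0.069  0.012]
side 278 275 [ 0.494 -0.242  0.002]
898 ((738.6641235351562, -85.90177917480469), (177.09866333007812, 203.42324829101562), 18.164278030395508)
high 281 [ 0.54105358 -0.12457963  0.05385517]
```

View pics/sidec.png

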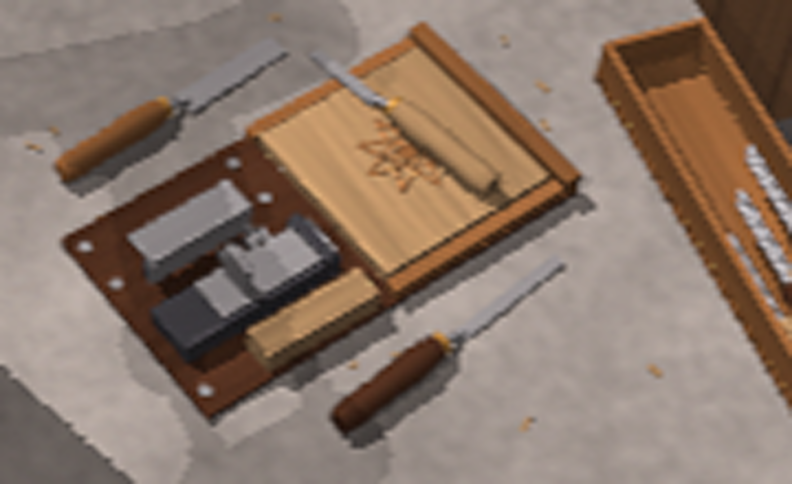

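```bash
cat >> h.py <<'E'
from scipy.spatial.transform import Rotation as Ro
def plan(s,xy,z,yaw):
    """rows' units for TCP to xy,z with tool z (or -z) along jig x"""
    R=Ro.from_euler("xyz",s["tool_rot"]).as_matrix(); p=np.array(s["tool_pos"])
    sh=R.T@(np.r_[xy,z]-p)/.04
    d=np.array([np.cos(yaw),np.sin(yaw),0]); o=R.T@d
    # turn about tool x by a: new z = (0,-sin a,cos a)
    a=np.degrees(np.arctan2(-o[1],o[2]))
    print("shift",sh.round(3),"roll for z=+jigx",round(a/10,3),"or -jigx",round(((a+360)%360-180)/10,3)); print(R.round(3))
E
python3 - <<'E'
from h import *
from cell import observe
y=np.radians(17.5);o=np.array([.591,-.132]);M=np.array([[np.cos(y),-np.sin(y)],[np.sin(y),np.cos(y)]])
t=o+M@[-.062,0]; print(t,np.hypot(*t)); plan(observe(),t,.25,y)
E
```

```text
[ 0.53186955 -0.15064376] 0.5527917867584982
shift [  0.038  -4.823 -11.052] roll for z=+jigx -17.642 or -jigx 0.358
[[-0.     0.36  -0.933]
 [ 0.001 -0.933 -0.36 ]
 [-1.    -0.001 -0.   ]]
```

```bash
python3 -m crank '[{"fingers":0,"tx":0,"ty":-0.5,"tz":-1.2,"roll":0},{"fingers":0,"tx":0,"ty":-1.1,"tz":-2.5,"roll":0.1},{"fingers":0,"tx":0,"ty":-1.7,"tz":-3.9,"roll":0.2},{"fingers":0,"tx":0,"ty":-2.3,"tz":-5.3,"roll":0.3},{"fingers":0,"tx":0,"ty":-2.9,"tz":-6.7,"roll":0.36},{"fingers":0,"tx":0,"ty":-3.5,"tz":-8.1,"roll":0.36},{"fingers":0,"tx":0,"ty":-4.1,"tz":-9.5,"roll":0.36},{"fingers":0,"tx":0,"ty":-4.8,"tz":-11.0,"roll":0.36}]'
python3 -m crank '[{"fingers":0,"tx":0,"ty":0,"tz":0,"roll":0},{"fingers":0,"tx":0,"ty":0,"tz":0,"roll":0},{"fingers":0,"tx":0,"ty":0,"tz":0,"roll":0},{"fingers":0,"tx":0,"ty":0,"tz":0,"roll":0},{"fingers":0,"tx":0,"ty":0,"tz":0,"roll":0},{"fingers":0,"tx":0,"ty":0,"tz":0,"roll":0},{"fingers":0,"tx":0,"ty":0,"tz":0,"roll":0},{"fingers":0,"tx":0,"ty":0,"tz":0,"roll":0}]'
python3 - <<'E'
from h import *
from cell import *
s=observe(); T=np.eye(4);T[:3,:3]=Ro.from_euler("xyz",s["tool_rot"]).as_matrix();T[:3,3]=s["tool_pos"]
p,d=read_camera("wrist"); np.savez("w1.npz",p=p,d=d,T=T); cv2.imwrite("pics/w1.png",p[:,:,::-1]); print(s["time"],s["tool_pos"],s["contact_force"],s["opening"],s["qpos"])
E
```

```text
time: 1.15
tool_pos: [0.5289, -0.1536, 0.2515]
tool_rot: [0.337, 1.57, -2.499]
contact_force: [1.1, -0.0, -0.1]
opening: 0.0457
time: 2.15
tool_pos: [0.5277, -0.1552, 0.2517]
tool_rot: [1.004, 1.571, -1.832]
contact_force: [-0.7, -0.4, -0.2]
opening: 0.0457
2.15 [ 0.52774569 -0.15518721  0.25169677] [-0.67179896 -0.44085753 -0.24970758] 0.04567892003967454 [-4.25284794e-01  3.88107742e-01  1.45440921e+00 -9.17304030e-05
  1.29906110e+00  8.40566765e-01]
```

View pics/w1.png

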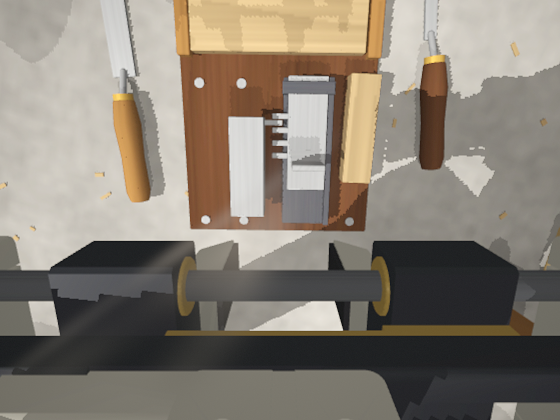

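The wrist view shows the press plate at u 229–265, v 117–217, and the bolt housing at u 283–333. The tab is the bright strip around (307,167), and the bed edges are at u 190–370.

```bash
cat >> h.py <<'E'
def pixz(n,uv,zp,T=None):
    c=get_calibration(n); f=210/np.tan(np.radians(c["vertical_fov"]/2)); C=c["pose"] if T is None else T@c["T_tool_cam"]
    uv=np.atleast_2d(uv).astype(float); r=np.c_[(uv-[c["cx"],c["cy"]])/f,np.ones(len(uv))]@C[:3,:3].T
    return C[:3,3]+r*((zp-C[2,3])/r[:,2])[:,None]
E
python3 - <<'E'
from h import *
z=np.load("w1.npz");T=z["T"];d=z["d"];p=z["p"];X=cloud("wrist",d,T)
g=cv2.cvtColor(p,cv2.COLOR_RGB2HSV)
def rect(box,m):
    k=np.zeros((420,560),np.uint8);u0,u1,v0,v1=box;k[v0:v1,u0:u1]=m[v0:v1,u0:u1]
    c=max(cv2.findContours(k,0,2)[0],key=cv2.contourArea);return c[:,0],k>0
def show(n,q): r=cv2.minAreaRect((q[:,:2]*1000).astype(np.float32));print(n,np.round(r[0],1),np.round(r[1],1),round(r[2],2));return r
c,k=rect((215,275,100,230),(g[...,1]<60)&(g[...,2]>130)); print("plate z",np.median(X[k][:,2])); show("plate",pixz("wrist",c,.054,T))
c,k=rect((175,380,50,240),(g[...,1]>100)&(g[...,2]<140)); show("bed",pixz("wrist",c,.008,T))
H=X[...,2]*1000
k=(H>66)&(H<85);k[:, :270]=0;k[:,345:]=0;k[:60]=0;k[235:]=0
print("tab",k.sum(),np.median(X[k],0)); show("tab",X[k])
vv,uu=np.nonzero(k);print(uu.min(),uu.max(),vv.min(),vv.max())
for u in(247,307,325): print(u,H[100:232:4,u].round(0))
cv2.imwrite("pics/w1c.png",cv2.resize(p[50:240,170:385,::-1],None,fx=3,fy=3,interpolation=cv2.INTER_CUBIC))
E
```

```text
plate z 0.05282125709371677
plate [ 535.7 -112.8] [108.2  34.2] 16.52
bed [ 574.2 -155.6] [197.2 165.6] 16.46
tab 221 [ 0.56023089 -0.17001568  0.06867284]
tab [ 560.  -169.6] [ 6.1 31.6] 17.38
292 325 165 171
247 [ 6.  8.  9.  7.  6. 53. 54. 54. 54. 52. 52. 54. 53. 53. 54. 53. 53. 53.
 52. 53. 53. 55. 53. 53. 54. 53. 54. 53. 52. 53. 10.  7.  7.]
307 [33. 32. 34. 33. 32. 32. 32. 32. 33. 33. 34. 33. 33. 35. 34. 35. 62. 68.
 33. 33. 32. 32. 33. 23. 22. 25. 24. 25. 24. 23. 24.  7.  7.]
325 [32. 32. 33. 32. 33. 32. 33. 33. 34. 32. 33. 34. 33. 33. 32. 31. 28. 69.
 30. 31. 30. 32. 32. 32. 29. 30. 32. 32. 31. 31. 33. 30.  6.]
```

View pics/w1c.png

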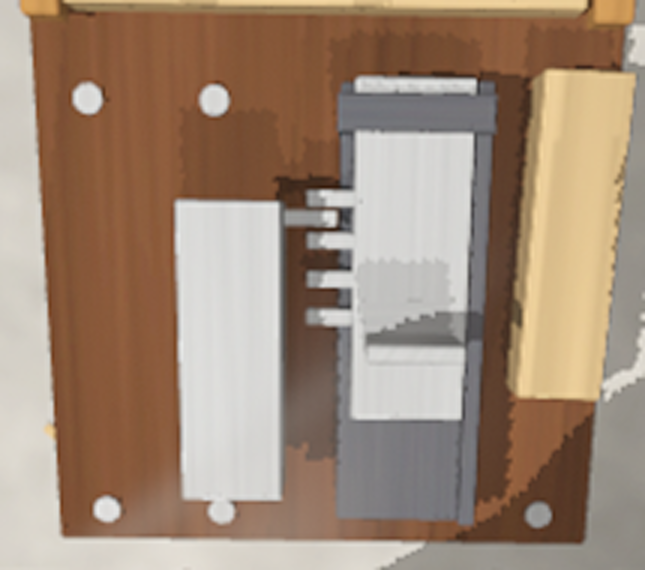

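Run:
```python
from h import *
from cell import observe
plan(observe(),[.533,-.1458],.087,np.radians(17))
```

```text
shift [ 4.118 -0.184 -0.195] roll for z=+jigx -17.952 or -jigx 0.048
[[-0.     0.3   -0.954]
 [-0.    -0.954 -0.3  ]
 [-1.     0.     0.   ]]
```

```bash
python3 -m crank '[{"fingers":0,"tx":0.5,"ty":-0.18,"tz":-0.2,"roll":0.05},{"fingers":0,"tx":1.2,"ty":-0.18,"tz":-0.2,"roll":0.05},{"fingers":0,"tx":2.0,"ty":-0.18,"tz":-0.2,"roll":0.05},{"fingers":0,"tx":2.8,"ty":-0.18,"tz":-0.2,"roll":0.05},{"fingers":0,"tx":3.4,"ty":-0.18,"tz":-0.2,"roll":0.05},{"fingers":0,"tx":3.8,"ty":-0.18,"tz":-0.2,"roll":0.05},{"fingers":0,"tx":4.1,"ty":-0.18,"tz":-0.2,"roll":0.05},{"fingers":0,"tx":4.1,"ty":-0.18,"tz":-0.2,"roll":0.05}]'
python3 - <<'E'
from h import *
from cell import *
s=observe(); T=np.eye(4);T[:3,:3]=Ro.from_euler("xyz",s["tool_rot"]).as_matrix();T[:3,3]=s["tool_pos"]
p,d=read_camera("wrist"); np.savez("w2.npz",p=p,d=d,T=T); cv2.imwrite("pics/w2.png",p[:,:,::-1]); print(s["time"],s["tool_pos"],s["contact_force"],s["opening"])
plan(s,[.533,-.1458],.068,np.radians(17))
E
```

```text
time: 3.2
tool_pos: [0.533, -0.1459, 0.0873]
tool_rot: [-0.614, 1.57, 2.824]
contact_force: [0.2, 0.5, 0.3]
opening: 0.0461
3.2 [ 0.53304802 -0.14587151  0.08727121] [0.17357053 0.45418559 0.31206768] 0.046112924203373686
shift [ 0.482 -0.002  0.   ] roll for z=+jigx 17.997 or -jigx -0.003
[[-0.001  0.292 -0.956]
 [ 0.    -0.956 -0.292]
 [-1.    -0.001  0.001]]
```

View pics/w2.png

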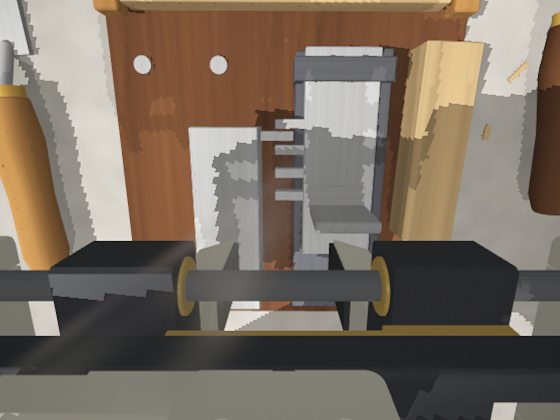

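Fingertips project to v≈242. The left finger spans u 200–237, inside the plate (190–262). The right finger spans u 329–366, behind the tab (310–380). Now I'll press.

```bash
python3 -m crank '[{"fingers":0,"tx":0.1,"ty":0,"tz":0,"roll":0},{"fingers":0,"tx":0.2,"ty":0,"tz":0,"roll":0},{"fingers":0,"tx":0.3,"ty":0,"tz":0,"roll":0},{"fingers":0,"tx":0.38,"ty":0,"tz":0,"roll":0},{"fingers":0,"tx":0.44,"ty":0,"tz":0,"roll":0},{"fingers":0,"tx":0.48,"ty":0,"tz":0,"roll":0},{"fingers":0,"tx":0.48,"ty":0,"tz":0,"roll":0},{"fingers":0,"tx":0.48,"ty":0,"tz":0,"roll":0}]'; python3 -c "
from cell import *;s=observe();print(s['contact_force'],s['torque'],s['tool_pos'])"
```

```text
time: 4.25
tool_pos: [0.5335, -0.1461, 0.0687]
tool_rot: [2.382, 1.57, -0.464]
contact_force: [0.5, -0.6, 3.7]
opening: 0.0461
[ 0.53792953 -0.58153544  3.71285065] [ 0.07040751 -0.09052645 -0.00114384] [ 0.53346639 -0.14605217  0.0687279 ]
```

```bash
python3 -m crank '[{"fingers":0,"tx":0.02,"ty":0,"tz":0,"roll":0},{"fingers":0,"tx":0.04,"ty":0,"tz":0,"roll":0},{"fingers":0,"tx":0.05,"ty":0,"tz":0,"roll":0},{"fingers":0,"tx":0.05,"ty":0,"tz":0,"roll":0},{"fingers":0,"tx":0.05,"ty":0,"tz":0,"roll":0},{"fingers":0,"tx":0.05,"ty":0,"tz":0,"roll":0},{"fingers":0,"tx":0.05,"ty":0,"tz":0,"roll":0},{"fingers":0,"tx":0.05,"ty":0,"tz":0,"roll":0}]'
python3 - <<'E'
from h import *
from cell import *
F=[]
for i in range(3):
    s=observe();F.append(s['contact_force']);p,d=read_camera("wrist")
print(np.mean(F,0),s['tool_pos'])
T=np.eye(4);T[:3,:3]=Ro.from_euler("xyz",s["tool_rot"]).as_matrix();T[:3,3]=s["tool_pos"]
X=cloud("wrist",d,T);print("plate z",np.median(X[135:215,200:250,2]),"before",end=" ")
z=np.load("w2.npz");print(np.median(cloud("wrist",z["d"],z["T"])[140:215,200:250,2]))
E
```

```text
time: 5.25
tool_pos: [0.5333, -0.146, 0.0665]
tool_rot: [1.964, 1.571, -0.881]
contact_force: [2.2, -1.1, 4.7]
opening: 0.046
[ 1.86208526 -0.84085831  4.56046486] [ 0.53330034 -0.14596649  0.06653564]
plate z 0.04030041120422227 before 0.052907114098113314
```

```bash
python3 -m crank '[{"fingers":0,"tx":-0.02,"ty":0,"tz":-0.08,"roll":0},{"fingers":0,"tx":-0.02,"ty":0,"tz":-0.18,"roll":0},{"fingers":0,"tx":-0.02,"ty":0,"tz":-0.28,"roll":0},{"fingers":0,"tx":-0.02,"ty":0,"tz":-0.38,"roll":0},{"fingers":0,"tx":-0.02,"ty":0,"tz":-0.48,"roll":0},{"fingers":0,"tx":-0.02,"ty":0,"tz":-0.58,"roll":0},{"fingers":0,"tx":-0.02,"ty":0,"tz":-0.68,"roll":0},{"fingers":0,"tx":-0.02,"ty":0,"tz":-0.78,"roll":0}]'
python3 - <<'E'
from h import *
from cell import *
F=[]
for i in range(2):
    s=observe();F.append(s['contact_force']);p,d=read_camera("wrist")
print(np.mean(F,0),s['tool_pos'],(np.array(s['tool_pos'])[:2]-[.5333,-.146])@[.956,.292])
T=np.eye(4);T[:3,:3]=Ro.from_euler("xyz",s["tool_rot"]).as_matrix();T[:3,3]=s["tool_pos"]
X=cloud("wrist",d,T)
k=(X[...,2]>.06)&(X[...,2]<.085);k[:,:285]=0;k[:,400:]=0;k[:60]=0;k[240:]=0
c=np.median(X[k],0);print("tab",k.sum(),c,"bolt~",((c[:2]-[.560,-.1697])@[.956,.292]).round(4))
cv2.imwrite("pics/w3.png",p[:,:,::-1])
E
```

```text
time: 6.4
tool_pos: [0.5623, -0.1366, 0.067]
tool_rot: [-0.444, 1.568, 2.994]
contact_force: [-4.3, -2.0, 5.7]
opening: 0.0461
[-3.28122579 -1.38714405  5.00154005] [ 0.56279687 -0.13649074  0.06697371] 0.03097571603687653
tab 0 [nan nan nan] bolt~ nan
  return _methods._mean(a, axis=axis, dtype=dtype,
  ret = um.true_divide(
```

View pics/w3.png

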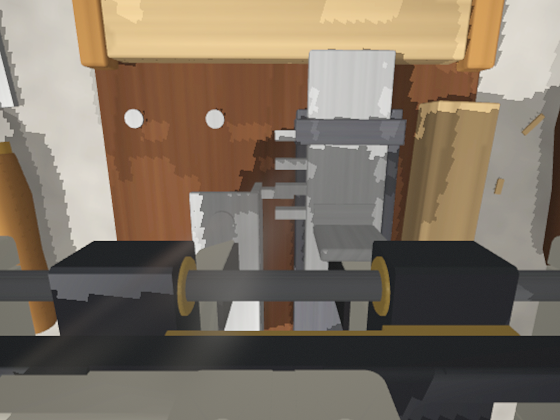

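The bolt is moving along with the finger: the nose is now at v≈50, close to the panel edge, and the plate is still pressed. I'll continue pushing to the end stop.

```bash
python3 -m crank '[{"fingers":0,"tx":0,"ty":0,"tz":-0.08,"roll":0},{"fingers":0,"tx":0,"ty":0,"tz":-0.16,"roll":0},{"fingers":0,"tx":0,"ty":0,"tz":-0.24,"roll":0},{"fingers":0,"tx":0,"ty":0,"tz":-0.32,"roll":0},{"fingers":0,"tx":0,"ty":0,"tz":-0.38,"roll":0},{"fingers":0,"tx":0,"ty":0,"tz":-0.43,"roll":0},{"fingers":0,"tx":0,"ty":0,"tz":-0.47,"roll":0},{"fingers":0,"tx":0,"ty":0,"tz":-0.47,"roll":0}]'
python3 - <<'E'
from h import *
from cell import *
F=[]
for i in range(2):
    s=observe();F.append(s['contact_force']);p,d=read_camera("wrist")
print(np.mean(F,0),s['tool_pos'],(np.array(s['tool_pos'])[:2]-[.5333,-.146])@[.956,.292])
E
```

```text
time: 7.5
tool_pos: [0.5785, -0.132, 0.0672]
tool_rot: [-0.256, 1.565, -3.102]
contact_force: [-14.4, -4.4, 10.0]
opening: 0.0459
[-14.24265679  -4.06645899  10.15267452] [ 0.57844699 -0.13201845  0.06724165] 0.0472431310305781
```

At the end stop: the push is 15 N and the finger sits 3 mm short of its command. I'll ease off slightly and raise the fingers so the catch can spring up.

```bash
python3 -m crank '[{"fingers":0,"tx":0,"ty":0,"tz":0.03,"roll":0},{"fingers":0,"tx":-0.1,"ty":0,"tz":0.03,"roll":0},{"fingers":0,"tx":-0.2,"ty":0,"tz":0.03,"roll":0},{"fingers":0,"tx":-0.3,"ty":0,"tz":0.03,"roll":0},{"fingers":0,"tx":-0.42,"ty":0,"tz":0.03,"roll":0},{"fingers":0,"tx":-0.54,"ty":0,"tz":0.03,"roll":0},{"fingers":0,"tx":-0.54,"ty":0,"tz":0.15,"roll":0},{"fingers":0,"tx":-0.54,"ty":0,"tz":0.3,"roll":0}]'
python3 -m crank '[{"fingers":0,"tx":-0.5,"ty":0,"tz":0.1,"roll":0},{"fingers":0,"tx":-1.2,"ty":0,"tz":0.4,"roll":0},{"fingers":0,"tx":-2,"ty":0,"tz":0.7,"roll":0},{"fingers":0,"tx":-2.8,"ty":0,"tz":1,"roll":0},{"fingers":0,"tx":-3.4,"ty":0,"tz":1,"roll":0},{"fingers":0,"tx":-3.7,"ty":0,"tz":1,"roll":0},{"fingers":0,"tx":-3.7,"ty":0,"tz":1,"roll":0},{"fingers":0,"tx":-3.7,"ty":0,"tz":1,"roll":0}]'
python3 - <<'E'
from h import *
from cell import *
s=observe();p,d=read_camera("wrist")
T=np.eye(4);T[:3,:3]=Ro.from_euler("xyz",s["tool_rot"]).as_matrix();T[:3,3]=s["tool_pos"]
X=cloud("wrist",d,T);H=X[...,2]
k=(H>.064)&(H<.085);k[:,:270]=0;k[:,345:]=0;k[:60]=0;k[235:]=0
c=np.median(X[k],0);print(s["tool_pos"],s["contact_force"],"tab",k.sum(),c,"bolt~",((c[:2]-[.560,-.1697])@[.956,.292]).round(4))
q=(H>.036)&(H<.058);q[:,:210]=0;q[:,275:]=0;q[:80]=0;q[235:]=0;print("plate",q.sum(),np.median(H[q]))
cv2.imwrite("pics/w4.png",p[:,:,::-1])
E
```

```text
time: 8.6
tool_pos: [0.57, -0.1349, 0.089]
tool_rot: [2.604, 1.569, -0.241]
contact_force: [-0.0, -0.1, -0.3]
opening: 0.0459
time: 9.6
tool_pos: [0.531, -0.1463, 0.2357]
tool_rot: [-0.69, 1.569, 2.748]
contact_force: [0.2, -0.0, -0.5]
opening: 0.0463
[ 0.53097032 -0.14629354  0.23569921] [ 0.16298196 -0.01648553 -0.46570886] tab 252 [ 0.599935   -0.15756616  0.06870001] bolt~ 0.0417
plate 3750 0.05290172749564473
```

View pics/w4.png

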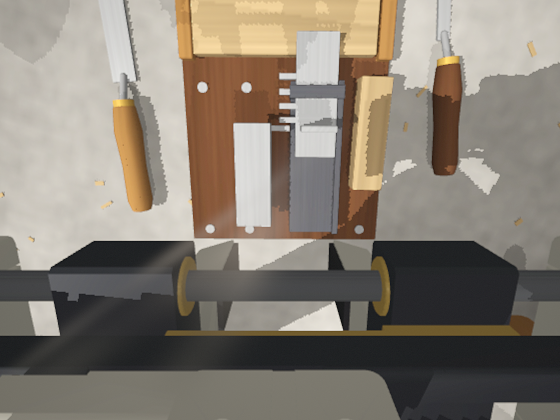

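The bolt nose overlaps the panel edge at (318,45). The tab is at about (318,128), 41.7 mm from where it started. The plate is back at its starting height (52.9 mm), the tooth at (280,128) sits behind the last lug, and the robot is clear.

```bash
python3 -c "
from cell import *;hand_in();print(observe()['time'])"
```

```text
the job is handed in; nothing more can be done
the job is handed in; nothing more can be done
```

The bolt is home over the panel's edge and the catch has sprung back up behind it. I handed the job in after about 9.7 s of robot time, and no verdict was reported.

- **What I did:** I found the plate and tab with the wrist camera and set the fingers about 46 mm apart. One fingertip pressed the plate down about 12 mm while the other pushed the tab to its end stop. I then lifted straight up and backed clear.
- **Last checks:** The tab had moved 41.7 mm. The plate measured 52.9 mm high, the same as before I pressed it. In the last picture the bolt nose lies over the panel and the tools in view look undisturbed. The contact force was about 0 N.
- **Disagreements:**
  - Depth readings of the tab's top came out about 5 mm low, and of the plate about 1 mm low. I used these readings mainly as before-and-after differences.
  - One check of the tab's position half-way returned nothing, because the fixed image and height window I searched caught no tab points. I relied on the picture and the finger's travel for that step.
- **Not measured:** I judged the panel and the loose things by eye only. The mallet, tape measure, wax block and glue were not in the last picture.

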